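Run the missing hold-down nut onto the casting mould

TASK

The hold-down bar of the casting mould has lost one of its two nuts. Take the larger finned nut from the ceramic tile, set it upright on the bare post, turn it gently backward (counter-clockwise seen from above) until it drops into the thread start, then forward (clockwise) until it is snug and flat on the bar. Never force it against the post, leave the small nut, washer, slug and loose bar where they are, and let go at the end.

Things in the scene. Friction and masses are not known exactly. Their poses are not given: they have to be found in the camera images.
- nut: larger of the two plain aluminium cap nuts on the tile, 145 to 225 g, 98 mm tall, standing open side down. Origin: centre of its lower rim, z up. Round cap 51 in diameter, 66 high, closed on top; bore 41 wide, 60 deep. Inside, three round pins 6 thick, 120 degrees apart, axis 4 above the rim, leave a 25 mm circle between their tips; a guide bush, bore 26, lies 29 to 45 above the rim
- nut_fin (a point): centre of the larger nut's upright grip fin, on the nut's axis 82 mm above its origin; axes as the nut's. The fin is 62 long along x, 10 thick along y, and reaches from 16 below to 16 above this point
- post: bare post on the hold-down bar, at either end of it. Origin on its axis at the bar's top face, where the rim of a nut that is home lies; z up. Smooth core 23.2 mm in diameter, pilot tapering to 12 at its top, 58 above the origin. Round the core sits a three-start thread collar 34 in diameter, 22 high; how the collar is turned is random and not given by this pose
- crown (a point): post axis at the collar's level crown, 22 mm above the bar. Three gaps (thread starts), 120 degrees apart, 12 mm wide, cut it. Before each gap, going clockwise, a stop stands 5 above the crown. A nut set on rests with its pins on the crown, rim 21 above the bar (26 if on the stops); turned clockwise there it jams on the stops. Axes do not show the collar's turn
- start (a point): post axis 9 mm above the bar: height of the nut's rim once its pins have dropped into the gaps. Turned counter-clockwise from the crown by at most 120 degrees, the nut falls there by its own weight if left free to fall (12 mm); turning on counter-clockwise soon meets a hard wall
- seat (a point): post axis at the bar's top. From the start the nut runs clockwise down 36 mm per turn, 80 to 120 degrees in all, till the rim meets the bar and it tightens. It turns with under 0.1 N m till a stop or the seat is met; snug is 0.4 to 0.7 N m; over 60 N between nut and post is forcing
- small_nut: a smaller nut of the same style (36 mm diameter, 50 tall, fin 42 long and 9 thick), of no use here; to be left alone. Origin at the centre of its lower rim, z up
- tile: fixed white ceramic tile 170 x 220 x 14 mm on which both nuts stand; origin at the centre of its underside
- mould: fixed mould: steel plate 200 x 300 x 18 mm with side bars, bridged along its own y by a flat hold-down bar 56 wide and 270 long, its top 58 above the table; origin under the plate's centre on the table. Two posts stand on the bar, 80 mm either side of the centre along y; one is bare, the other carries its nut
- post_b: the other post, its identical nut already fitted, 98 mm tall over the bar; origin on its axis at the bar's top face
- washer: loose steel washer, 52 mm diameter, 6 thick; leave alone
- slug: loose steel slug 70 x 50 x 22 mm; leave alone
- bar: loose steel bar 160 x 24 x 24 mm; leave alone
Mind the look-alikes: they are no part of the job. Leave any pink or yellow look-alike of the nut alone.

How it is judged:
On the way, in this order (a step that is already met when the one before it is completed fails the run):
1. the nut is lifted off the tile (height (world z) of nut above 0.05 m), for 0.1 s.
2. the nut has dropped into the thread start of the bare post (horizontal distance between nut and post below 0.005 m and z of nut in the frame of post below 0.0135 m and angle between nut's own z axis and vertical below 0.12 rad), for 0.1 s.
3. the nut is run on and snug: rim on the hold-down bar, pressed on it with more than 5 N (z of nut in the frame of post below 0.0015 m and horizontal distance between nut and post below 0.004 m and contact force between nut and mould above 5 N), for 0.1 s.
At the end, for the whole second after the job is handed in: the larger nut is on the bare post, upright within 0.06 rad, centred within 4 mm, its rim within 1.5 mm of the hold-down bar, at rest (z of nut in the frame of post below 0.0015 m and horizontal distance between nut and post below 0.004 m and angle between nut's own z axis and vertical below 0.06 rad and linear speed of nut below 0.01 m/s); the robot touches nothing.
It fails at once if the nut is forced against the post with more than 60 N (contact force between nut and post above 60 N).
It fails at once if the small nut is moved more than 25 mm (distance of small_nut from where it was at the start of the episode above 0.025 m).
It fails at once if the washer, slug or bar is moved more than 25 mm (distance of any of washer, slug, bar from where it was at the start of the episode above 0.025 m).
It also fails if it takes over 72 s, if anything falls off the work surface, if the arm or the gripper's body presses on something with over 40 N, if the wrist force passes 120 N, or if a joint passes its speed limit or range.

ROBOT

A 6-joint arm with a two-finger parallel gripper is mounted at the origin on the work surface. World frame = base frame: x ahead of the robot, y to its left, z up, the work surface at z = 0. Lengths are in m, angles in rad, forces in N, time in s.
With the tool pointing down it reaches from about 0.35 to 0.775 m from the base axis. Payload 7.3 kg.
Tool frame: the origin (TCP) lies at the very end of the fingers, on their centre line; the grasp point (between the pads) lies 19 mm behind it (robot.pinch_z is the distance from the TCP to the grasp point, in m); z points along the fingers, y is the line along which they close (so a half turn about z gives the same grasp; the last joint's range is limited). The gripper opens to 92 mm and grips with 3 to 60 N. Pads are 19 mm wide; open, the fingers measure 130 mm over their backs; the gripper's body (75 mm by 190 mm) begins 47 mm behind the grasp point.
Start: joints at [1.121, 0.342, 1.524, -0, 1.275, -0.146], TCP at [0.157, 0.501, 0.227] pointing down, gripper open.
Joint ranges: [-2.53, 2.53], [-0.77, 2.02], [0.04, 2.7], [-1, 4.14], [0.28, 2.66], [-3.11, 3.11]. Speed limits (rad/s): [2.57, 2.57, 3.14, 3.14, 3.14, 3.14].

INTERFACE

Orientations are given as [roll, pitch, yaw] about the fixed x, y, z axes, in that order (R = Rz(yaw) Ry(pitch) Rx(roll)).
In Python, from cell import robot gives the robot as it stands.
- The arm moves only by the tool move_arm, never from a script. Its argument "motion" is a list of rows, each a list of 6 numbers: the shift along the tool's x, y, z in units of 0.1 m (1.0 is 0.1 m), then the turn, a rotation vector about the tool's x, y, z in units of pi rad (1.0 is pi rad). In form: [[dx, dy, dz, rx, ry, rz], ...]. A call has 1 to 12 rows; each row is the pose to reach, as a shift and turn from the pose commanded when the call began, along the tool's axes at that moment, turning the shorter way round; what a row does not reach only later rows make up. A row lasts 1/8 s, in which the tool goes at most 62.5 mm and 10.7 degrees, less where a joint would pass 70% of its speed; a pose out of reach is approached as far as the arm can. A call with a number of a shift or a turn outside -1 to 1 is refused whole. A call with a gripper value outside its range is refused whole. "fingers" is the opening, from -1 (shut) to 1 (fully open), set as the call begins (left out, the last holds). The fingers move at their own pace and stop on an object; "newtons" is the grip in N (left out, the last holds). Time passes only in rows, so rows that repeat a pose let the fingers close. It gives the time, the measured TCP pose, the force, the opening and the grip force at its end, in the units of the state.
- robot.observe(): the state, without advancing time (a new reading comes with each control period).
- robot.read_camera(name): name is "scene" or "side" or "wrist"; returns a dict with "image" (480x640x3 uint8, red, green, blue), "range_z" (480x640 float32, m along the optical axis (not along the pixel's ray), 0 where there is no reading), "vfov" (degrees; the focal length in pixels is half the picture's height over the tangent of half this angle, whatever the lens; pixels are square), "cx", "cy" (the principal point, pixels), "k1" (the pictures are not rectified: a ray, as slopes to the right and down, at radius r is drawn at 1 + k1 r^2 times it, then the intrinsics apply), "extrinsics" (4x4, takes a point from camera to world coordinates); the wrist camera has in their place "hand_eye" (4x4, takes a point from camera to tool coordinates, whose origin is the TCP and whose axes are the flange's). Camera axes: x right, y up, looking along -z (the intrinsics and any distortion apply to the point x, -y, -z); pixel columns grow to the right and rows downward; lengths in m; the calibration is good to about 2 mm. A picture is of the moment at which its call begins: read the wrist's pose just before it.
- robot.hand_in(): hands the job in; it is judged then, once.
The state is a dict: "time": time; "qpos": joint angles; "qvel": joint speeds; "joint_efforts": joint torques, N m; "tool_pos": TCP position; "tool_rot": TCP orientation; "contact_force": force on the tool from outside, world axes, zero at the start; "torque": the same for the moment, N m; "opening": finger opening in m; "grip_force": force on a finger pad.
Only numpy, scipy, OpenCV 4.12 (cv2) and the standard library are available. Lean on these libraries where they do the work, as an engineer would, in place of code of your own. Each camera call takes 0.05 s, during which the arm holds its last target. There are 200 camera calls.

## Working session

There is one attempt and no reset: what is moved stays moved. The work goes in short steps, Python scripts to look and compute and a tool call to move; the robot and the scene stay as the last step left them, time stands still between calls to the robot, and variables do not carry over. Pictures are saved under pics/ and viewed, at most 10 in all, crops included, and the job is handed in when it is done.

Besides the shell and the picture viewer there is one more tool, called by a JSON object that holds its "method" and its "body", one argument or row to a line. move_arm: Moves the arm, as the interface text tells. Shifts and turns lie within -1 to 1; 1 stands for 0.1 m of shift or pi rad of turn. Its arguments: {"type":"object","properties":{"motion":{"type":"array"},"fingers":{"type":"number"},"newtons":{"type":"number"}},"required":["motion"]}

```bash
mkdir -p pics; ls; cat > h.py <<'E'
import numpy as np, cv2
from cell import robot
from scipy.spatial.transform import Rotation as R
def cam(name):
    s=robot.observe(); c=robot.read_camera(name)
    if 'hand_eye' in c:
        T=np.eye(4); T[:3,:3]=R.from_euler('xyz',s['tool_rot']).as_matrix(); T[:3,3]=s['tool_pos']
        c['T']=T@c['hand_eye']
    else: c['T']=c['extrinsics']
    c['f']=240/np.tan(np.radians(c['vfov'])/2)
    return c
def rays(c,uv):
    uv=np.asarray(uv,float).reshape(-1,1,2)
    K=np.array([[c['f'],0,c['cx']],[0,c['f'],c['cy']],[0,0,1]])
    n=cv2.undistortPoints(uv,K,np.array([c['k1'],0,0,0,0.]))[:,0]
    return np.c_[n[:,0],-n[:,1],-np.ones(len(n))]
def plane(c,uv,z):
    d=rays(c,uv)@c['T'][:3,:3].T; o=c['T'][:3,3]
    return o+d*((z-o[2])/d[:,2])[:,None]
def depth(c,uv):
    uv=np.asarray(uv).reshape(-1,2); i=np.round(uv).astype(int)
    z=c['range_z'][i[:,1],i[:,0]]
    return (rays(c,uv)*z[:,None])@c['T'][:3,:3].T+c['T'][:3,3]
def cloud(c):
    v,u=np.mgrid[:480,:640]; uv=np.c_[u.ravel(),v.ravel()]
    P=depth(c,uv).reshape(480,640,3); P[c['range_z']==0]=np.nan
    return P
def save(c,n): cv2.imwrite('pics/'+n,c['image'][:,:,::-1])
E
python3 - <<'E'
from h import *
for n in ['scene','side','wrist']:
    c=cam(n); save(c,n+'0.png'); print(n,c['f'],c['cx'],c['cy'],c['k1'],c['T'].round(3).tolist(),(c['range_z']>0).mean())
print(robot.observe(),robot.pinch_z)
E
```

```text
pics
scene 620.860963777645 311.4525356183746 248.93120594054594 -0.18157281067926154 [[-0.121, -0.852, 0.51, 1.227], [0.993, -0.101, 0.067, -0.011], [-0.006, 0.514, 0.858, 1.209], [0.0, 0.0, 0.0, 1.0]] 0.9960384114583334
side 468.9124571472929 318.15791132262297 233.6039368625074 0.009079365233737497 [[0.905, 0.315, -0.284, 0.284], [-0.424, 0.65, -0.63, -0.705], [-0.014, 0.691, 0.722, 0.791], [0.0, 0.0, 0.0, 1.0]] 0.9959700520833333
wrist 393.31372130105655 320.5893933023854 248.68169696340524 -0.030406697608585758 [[0.299, -0.908, -0.294, 0.077], [0.954, 0.284, 0.094, 0.525], [-0.002, -0.308, 0.951, 0.384], [0.0, 0.0, 0.0, 1.0]] 0.9959895833333333
{'time': 0.15, 'qpos': array([ 1.12097336e+00,  3.42615441e-01,  1.52477600e+00, -6.74140709e-06,
        1.27538057e+00, -1.46012964e-01]), 'qvel': array([ 0.0005343 , -0.0030406 , -0.00318996, -0.00154664,  0.00053911,
        0.00032442]), 'joint_efforts': array([ 1.60039617e-03, -4.31469655e+01, -2.44350761e+01,  7.18441000e-02,
        5.37385780e-02, -9.77309173e-05]), 'tool_pos': array([0.15691786, 0.50069732, 0.22618475]), 'tool_rot': array([-3.14042492e+00, -1.65210429e-04,  2.83778452e+00]), 'contact_force': array([-0.41385782,  0.02361671, -0.10606529]), 'torque': array([-0.0315769 , -0.00682208,  0.02077715]), 'grip_force': 0.0, 'opening': 0.0915799721005879} 0.0188
```

View pics/scene0.png

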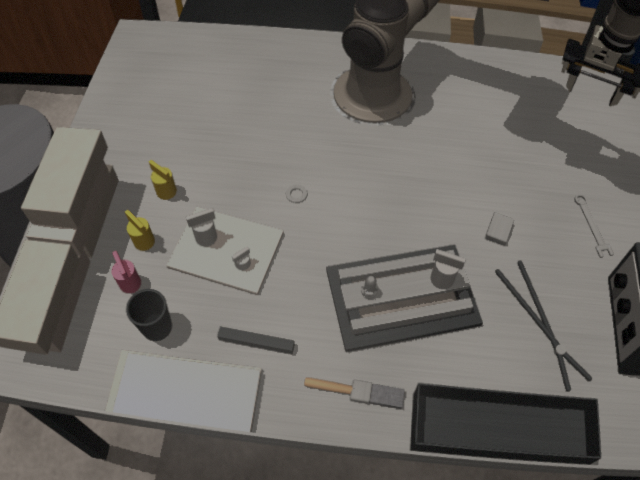

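View pics/side0.png

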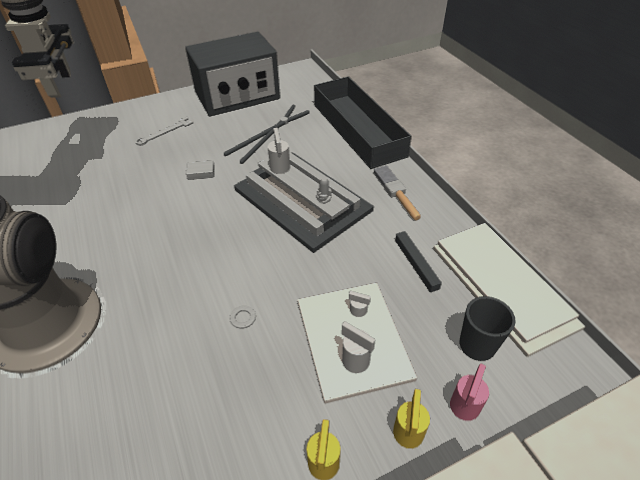

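Scene view: the candidates are the grey large nut (203,228), the grey small nut (242,258), the yellow look-alikes (163,182) and (140,235), and the pink one (125,275). The grey nut at (203,228) fits: it is the larger plain aluminium one on the tile. The bare post is at (370,285) and the fitted nut at (448,265).

```bash
python3 - <<'E'
from h import *
cs=cam('scene'); cd=cam('side')
a=cv2.resize(cs['image'][185:305,150:310],(640,480),interpolation=cv2.INTER_CUBIC)
cv2.imwrite('pics/crop1.png',a[:,:,::-1])
def fit(m,P,lo,hi,name):
    mm=m&(P[...,2]>lo)&(P[...,2]<hi)
    q=P[mm]; 
    if len(q)<5: print(name,'none',len(q));return
    r=cv2.minAreaRect((q[:,:2]*1000).astype(np.float32))
    w,v=np.linalg.eigh(np.cov(q[:,:2].T)); 
    print(name,len(q),'mean',q.mean(0).round(4),'rect',np.round(r[0],1),np.round(r[1],1),'ang',np.degrees(np.arctan2(v[1,1],v[0,1])).round(1),'zmax',np.nanpercentile(q[:,2],95).round(4))
def box(u0,v0,u1,v1):
    m=np.zeros((480,640),bool); m[v0:v1,u0:u1]=1; return m
for c,n,bs in [(cs,'scene',dict(nut=(180,205,220,250),sm=(228,245,254,272),post=(355,270,386,302),pb=(430,245,470,290))),
             (cd,'side',dict(nut=(335,315,380,375),sm=(345,288,374,318),post=(312,172,336,206),pb=(265,125,295,178)))]:
    P=cloud(c)
    fit(box(*bs['nut']),P,.100,.125,n+' nutfintop')
    fit(box(*bs['nut']),P,.074,.084,n+' nutcap')
    fit(box(*bs['sm']),P,.05,.08,n+' smfin')
    fit(box(*bs['post']),P,.095,.125,n+' post pilot')
    fit(box(*bs['post']),P,.072,.09,n+' post crown')
    fit(box(*bs['pb']),P,.145,.165,n+' pb fin')
    # hold-down bar
    fit(box(320,235,490,350) if n=='scene' else box(225,120,380,250),P,.054,.061,n+' bar')
    fit(box(320,235,490,350) if n=='scene' else box(225,120,380,250),P,.012,.021,n+' plate')
E
```

```text
scene nutfintop 189 mean [ 0.5177 -0.3466  0.1095] rect [ 515.4 -347.5] [15.7 60.4] ang 118.8 zmax 0.1151
scene nutcap 177 mean [ 0.527  -0.3415  0.0798] rect [ 528.9 -342.7] [26.2 50.9] ang 118.4 zmax 0.0834
scene smfin 125 mean [ 0.5731 -0.2516  0.0614] rect [ 572.7 -252.1] [11.6 42.5] ang 134.5 zmax 0.0678
scene post pilot 124 mean [0.6353 0.0292 0.1098] rect [632.9  29.6] [21.2 22.5] ang 93.3 zmax 0.1174
scene post crown 107 mean [0.6381 0.0291 0.0807] rect [634.9  29.4] [32.5 30.9] ang 93.4 zmax 0.0878
scene pb fin 213 mean [0.584  0.1808 0.1541] rect [582.6 181.2] [61.1 14.5] ang 74.3 zmax 0.1596
scene bar 1971 mean [0.615  0.0928 0.0578] rect [625.8 111.6] [ 99.1 270.3] ang 106.3 zmax 0.0605
scene plate 3398 mean [0.643  0.0966 0.0176] rect [592.8 145.4] [207.6 387.7] ang 98.8 zmax 0.0206
side nutfintop 316 mean [ 0.514  -0.3484  0.1097] rect [ 515.  -346.5] [11.5 61.3] ang 119.1 zmax 0.1139
side nutcap 326 mean [ 0.5053 -0.3529  0.0802] rect [ 512.9 -348.4] [45.5 47.1] ang 119.4 zmax 0.0831
side smfin 176 mean [ 0.5714 -0.2526  0.0603] rect [ 572.1 -251.1] [10.6 42.1] ang 135.9 zmax 0.0663
side post pilot 105 mean [0.6289 0.0257 0.1086] rect [629.2  27.4] [18.3 20.4] ang 148.3 zmax 0.118
side post crown 102 mean [0.6291 0.0233 0.0808] rect [630.1  26.1] [27.1 32. ] ang 161.8 zmax 0.0883
side pb fin 86 mean [0.5801 0.1756 0.1551] rect [581.6 179.5] [62.3  9.9] ang 75.6 zmax 0.1586
side bar 1322 mean [0.6237 0.0898 0.0585] rect [717.2 137.9] [295.8 272.7] ang 87.1 zmax 0.0606
side plate 2265 mean [0.6019 0.0871 0.0178] rect [717.3 219.5] [482.4 449.7] ang 84.0 zmax 0.0206
```

View pics/crop1.png

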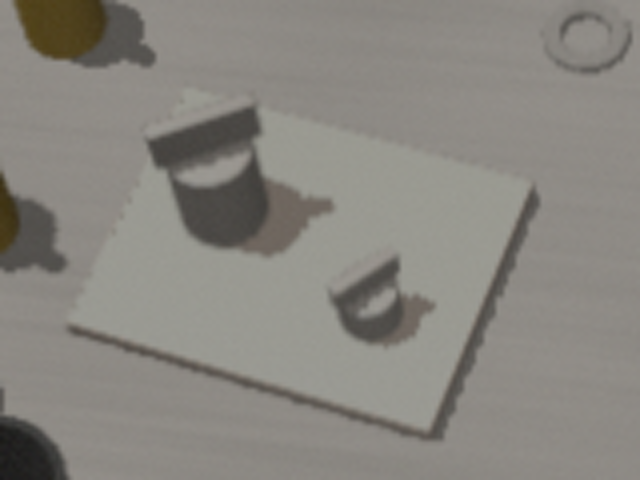

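The crop shows the large grey nut (crop 205,150) and the small one (365,290), so the target is confirmed. I'll fly over the bare post for a close look, then go on to the nut.

{"method": "move_arm", "body": {
  "motion": [
    [-0.99,-0.515,0,0,0,0],
    [-0.99,-0.515,0,0,0,0]
  ],
  "fingers": 1
}}

```text
time: 0.5
tool_pos: [0.2368, 0.4211, 0.2265]
tool_rot: [-3.141, 0.0, 2.839]
contact_force: [0.8, -0.5, -1.1]
opening: 0.0916
grip_force: 0.0
```

{"method": "move_arm", "body": {
  "motion": [
    [-0.99,-0.515,0,0,0,0],
    [-0.99,-0.515,0,0,0,0]
  ]
}}

```text
time: 0.75
tool_pos: [0.3164, 0.3418, 0.2268]
tool_rot: [3.141, 0.0, 2.837]
contact_force: [0.7, -0.1, 0.2]
opening: 0.0917
grip_force: 0.0
```

{"method": "move_arm", "body": {
  "motion": [
    [-0.99,-0.515,0,0,0,0],
    [-0.99,-0.515,0,0,0,0]
  ]
}}

```text
time: 1.0
tool_pos: [0.3956, 0.2629, 0.2268]
tool_rot: [3.141, 0.0, 2.837]
contact_force: [0.4, 0.8, 0.2]
opening: 0.0918
grip_force: 0.0
```

{"method": "move_arm", "body": {
  "motion": [
    [-0.99,-0.515,0,0,0,0],
    [-0.99,-0.515,0,0,0,0]
  ]
}}

```text
time: 1.25
tool_pos: [0.4747, 0.1841, 0.2267]
tool_rot: [3.141, 0.0, 2.837]
contact_force: [0.0, 0.6, 0.2]
opening: 0.0918
grip_force: 0.0
```

{"method": "move_arm", "body": {
  "motion": [
    [-0.99,-0.515,0,0,0,0],
    [-0.99,-0.515,0,0,0,0]
  ]
}}

```text
time: 1.5
tool_pos: [0.5537, 0.1053, 0.2266]
tool_rot: [3.142, 0.0, 2.837]
contact_force: [0.8, 1.1, -0.6]
opening: 0.0918
grip_force: 0.0
```

{"method": "move_arm", "body": {
  "motion": [
    [-0.99,-0.515,0,0,0,0],
    [-0.99,-0.515,0,0,0,0],
    [-0.99,-0.515,0,0,0,0],
    [-0.99,-0.515,0,0,0,0]
  ]
}}

```text
time: 2.0
tool_pos: [0.6309, 0.0287, 0.2262]
tool_rot: [3.141, -0.001, 2.838]
contact_force: [0.4, 0.0, -0.5]
opening: 0.0917
grip_force: 0.0
```

```bash
python3 - <<'E'
from h import *
s=robot.observe(); print(s['time'],s['tool_pos'],s['tool_rot'],s['qpos'])
c=cam('wrist'); np.save('w1.npy',c,allow_pickle=True)
cv2.imwrite('pics/w1.png',c['image'][:,:,::-1])
E
```

```text
2.0 [0.63085889 0.02873147 0.22620863] [ 3.14142723e+00 -1.43980876e-03  2.83752658e+00] [-7.60113702e-02  5.43122600e-01  1.20291114e+00  4.94109364e-04
  1.39692407e+00 -1.34282732e+00]
```

View pics/w1.png

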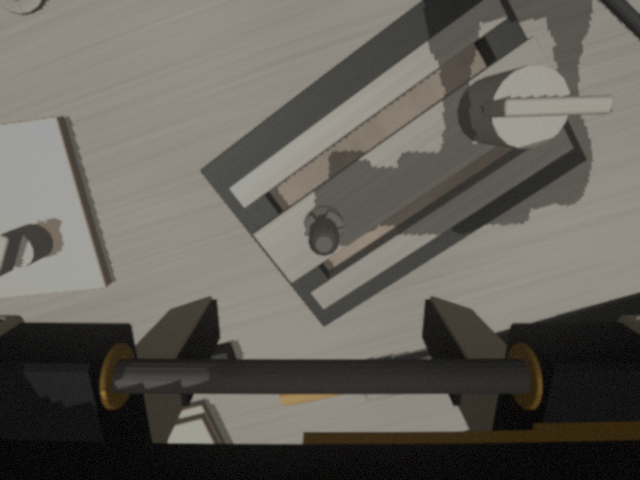

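The wrist view shows the bare post with its pilot top near (323,237) and its collar ring near (323,218). The fitted nut is at (535,105), and the large nut's edge is at far left (20,245). Measuring the post.

```bash
python3 - <<'E'
from h import *
c=np.load('w1.npy',allow_pickle=True).item(); P=cloud(c)
m=np.zeros((480,640),bool); m[195:262,295:352]=1
for lo,hi in [(.113,.12),(.1,.112),(.082,.088),(.077,.0815)]:
    k=m&(P[...,2]>lo)&(P[...,2]<hi); q=P[k]
    if len(q)>3:
        (x,y),r=cv2.minEnclosingCircle((q[:,:2]*1000).astype(np.float32)); print(lo,hi,len(q),q.mean(0).round(4),round(x,1),round(y,1),round(r,1))
        ctr=np.array([.6325,.0285]); d=q[:,:2]-ctr
        if hi<.09: print(sorted(np.degrees(np.arctan2(d[:,1],d[:,0])).round().astype(int).tolist())[::2])
# bar top
k=np.zeros((480,640),bool);k[30:300,230:560]=1
k&=(abs(P[...,2]-.058)<.003); q=P[k]; print('bar',len(q),q[:,2].mean())
cr=cv2.resize(c['image'][190:270,280:370],(720,640),interpolation=cv2.INTER_CUBIC)
cr=cv2.resize(cr,(675,600)); cv2.imwrite('pics/w1c.png',np.clip(cr[:,:,::-1].astype(float)*1.8,0,255).astype(np.uint8))
E
```

```text
0.113 0.12 365 [0.6298 0.0302 0.1153] 630.0 30.4 8.6
0.1 0.112 374 [0.6266 0.031  0.1086] 630.3 29.8 11.7
0.082 0.088 106 [0.6235 0.0337 0.085 ] 624.3 34.8 14.9
[-180, -176, -173, -173, -171, -170, -169, -169, -169, -168, -167, -166, -166, -165, -164, -164, -163, -163, -162, -162, -156, -145, 84, 85, 86, 88, 89, 89, 90, 90, 92, 92, 93, 93, 94, 95, 96, 98, 105, 119, 124, 128, 133, 140, 143, 146, 150, 153, 157, 163, 166, 170, 177]
0.077 0.0815 313 [0.6232 0.0311 0.0799] 630.4 29.9 17.2
[-180, -172, -171, -170, -169, -163, -160, -158, -156, -155, -155, -154, -153, -152, -152, -151, -151, -150, -149, -148, -147, -147, -146, -145, -144, -143, -143, -141, -141, -140, -139, -137, -137, -136, -136, -134, -134, -133, -132, -131, -130, -129, -128, -127, -126, -125, -125, -123, -122, -122, -121, -120, -119, -118, -117, -116, -115, -115, -114, -112, -111, -111, -109, -108, -108, -105, -105, -104, -102, -101, -101, 92, 94, 95, 96, 96, 97, 97, 99, 99, 100, 100, 102, 102, 103, 104, 105, 105, 106, 107, 108, 109, 109, 111, 111, 111, 112, 113, 115, 116, 116, 118, 118, 118, 118, 119, 120, 121, 122, 122, 123, 123, 124, 124, 125, 126, 126, 128, 128, 129, 129, 131, 131, 132, 132, 133, 134, 134, 135, 136, 136, 137, 138, 139, 139, 140, 140, 141, 142, 143, 144, 144, 145, 145, 146, 147, 147, 148, 148, 149, 150, 153, 156, 160, 166, 173, 177]
bar 15293 0.05788329543855874
```

View pics/w1c.png

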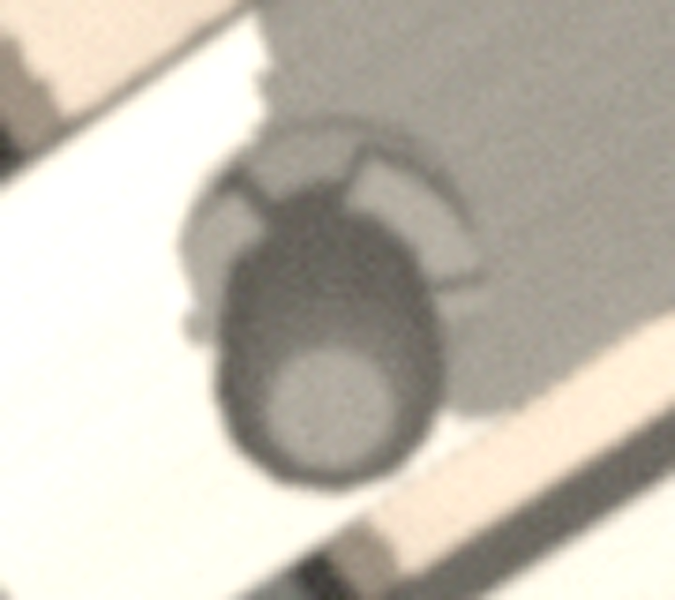

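{"method": "move_arm", "body": {
  "motion": [
    [0,-0.98,0,0,0,0],
    [0,-0.98,0,0,0,0]
  ]
}}

```text
time: 2.3
tool_pos: [0.6008, -0.0652, 0.2272]
tool_rot: [-3.141, 0.0, 2.84]
contact_force: [-0.5, -0.2, -0.1]
opening: 0.0918
grip_force: 0.0
```

{"method": "move_arm", "body": {
  "motion": [
    [0,-0.98,0,0,0,0],
    [0,-0.98,0,0,0,0]
  ]
}}

```text
time: 2.55
tool_pos: [0.5715, -0.1594, 0.2274]
tool_rot: [-3.141, 0.001, 2.838]
contact_force: [0.1, 0.8, -0.0]
opening: 0.0919
grip_force: 0.0
```

{"method": "move_arm", "body": {
  "motion": [
    [0,-0.98,0,0,0,0],
    [0,-0.98,0,0,0,0]
  ]
}}

```text
time: 2.8
tool_pos: [0.5424, -0.2529, 0.2273]
tool_rot: [-3.141, 0.001, 2.838]
contact_force: [0.5, 0.2, -0.1]
opening: 0.0918
grip_force: 0.0
```

{"method": "move_arm", "body": {
  "motion": [
    [0,-0.98,0,0,0,0],
    [0,-0.98,0,0,0,0]
  ]
}}

```text
time: 3.05
tool_pos: [0.5133, -0.3465, 0.2273]
tool_rot: [-3.141, 0.0, 2.838]
contact_force: [-0.2, -0.4, 0.9]
opening: 0.0917
grip_force: 0.0
```

{"method": "move_arm", "body": {
  "motion": [
    [0,0,0,0,0,0.05],
    [0,0,0,0,0,0.1],
    [0,0,0,0,0,0.15],
    [0,0,0,0,0,0.2],
    [0,0,0,0,0,0.242],
    [0,0,0,0,0,0.242],
    [0,0,0,0,0,0.242]
  ]
}}

```text
time: 3.92
tool_pos: [0.5143, -0.3448, 0.227]
tool_rot: [3.141, 0.0, 2.081]
contact_force: [-0.7, 0.5, 0.3]
opening: 0.0921
grip_force: 0.0
```

```bash
python3 - <<'E'
from h import *
w=np.load('w1.npy',allow_pickle=True).item()
for p in [(313.3,216),(320,212),(326.9,214),(341.3,228)]:
    q=plane(w,[p],.08)[0]; d=q[:2]-[.6302,.0299]; print(p,np.hypot(*d).round(4),np.degrees(np.arctan2(d[1],d[0])).round())
s=robot.observe(); print(s['time'],s['tool_pos'],np.degrees(s['tool_rot']),s['qpos'])
c=cam('wrist'); np.save('w2.npy',c,allow_pickle=True); save(c,'w2.png')
P=cloud(c); t=s['tool_pos'][:2]
near=(np.hypot(P[...,0]-.515,P[...,1]+.347)<.045)
for lo,hi in [(.1085,.118),(.077,.084)]:
    q=P[near&(P[...,2]>lo)&(P[...,2]<hi)]
    r=cv2.minAreaRect((q[:,:2]*1000).astype(np.float32)); w_,v=np.linalg.eigh(np.cov(q[:,:2].T))
    print(len(q),q.mean(0).round(4),r,np.degrees(np.arctan2(v[1,1],v[0,1])), cv2.minEnclosingCircle((q[:,:2]*1000).astype(np.float32)))
E
```

```text
(313.3, 216) 0.0139 -164.0
(320, 212) 0.0151 171.0
(326.9, 214) 0.0136 149.0
(341.3, 228) 0.0148 80.0
3.925 [ 0.51432789 -0.34480187  0.22704246] [1.79985455e+02 1.51980598e-02 1.19239408e+02] [-7.14353206e-01  5.17629885e-01  1.24401136e+00  1.51572876e-04
  1.37961577e+00 -1.22470595e+00]
1101 [ 0.5129 -0.3453  0.1117] ((513.8954467773438, -346.6858215332031), (9.583744049072266, 62.249534606933594), 28.924962997436523) 118.74655353283622 ((512.1715698242188, -347.63726806640625), 31.15349006652832)
2134 [ 0.5133 -0.346   0.0799] ((513.660400390625, -346.6127624511719), (49.98122787475586, 50.124900817871094), 71.17534637451172) -150.7913418676695 ((512.834228515625, -344.0772399902344), 27.88411521911621)
```

View pics/w2.png

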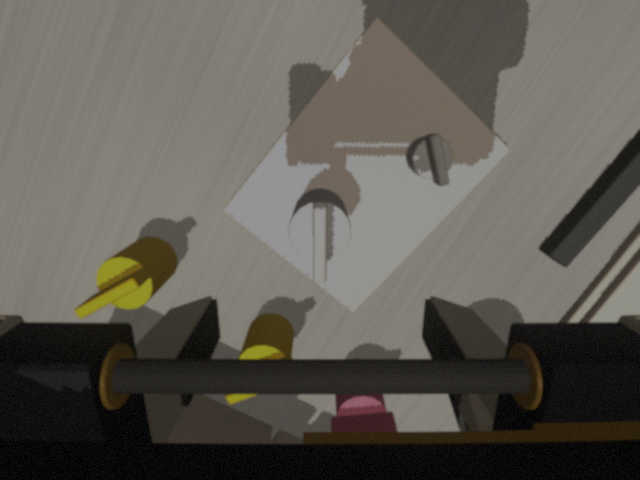

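The wrist view shows the large nut at (320,235) with its fin aligned with the tool, the small nut at (430,160) and the yellow one at (262,352), all clear of the fingers. Descending.

{"method": "move_arm", "body": {
  "motion": [
    [-0.014,-0.012,0.5,0,0,0],
    [-0.014,-0.012,0.8,0,0,0],
    [-0.014,-0.012,1.0,0,0,0],
    [-0.014,-0.012,1.0,0,0,0]
  ]
}}

```text
time: 4.47
tool_pos: [0.513, -0.3466, 0.1251]
tool_rot: [-3.14, -0.003, 2.079]
contact_force: [0.7, -0.1, 0.4]
opening: 0.092
grip_force: 0.0
```

{"method": "move_arm", "body": {
  "motion": [
    [0,0,0.2,0,0,0],
    [0,0,0.35,0,0,0],
    [0,0,0.42,0,0,0],
    [0,0,0.42,0,0,0],
    [0,0,0.42,0,0,0]
  ]
}}

```text
time: 5.1
tool_pos: [0.5141, -0.3477, 0.0854]
tool_rot: [3.141, 0.001, 2.078]
contact_force: [-0.2, -0.2, 0.0]
opening: 0.0917
grip_force: 0.0
```

```bash
python3 - <<'E'
from h import *
s=robot.observe(); print(s['time'],s['tool_pos'],np.degrees(s['tool_rot']),s['contact_force'])
E
```

```text
5.1 [ 0.51410482 -0.34770772  0.08537962] [1.79973216e+02 5.98813588e-02 1.19038767e+02] [-0.18710277 -0.20702305  0.02710187]
```

{"method": "move_arm", "body": {
  "motion": [
    [0,0,0,0,0,0],
    [0,0,0,0,0,0],
    [0,0,0,0,0,0],
    [0,0,0,0,0,0],
    [0,0,0,0,0,0],
    [0,0,0,0,0,0]
  ],
  "fingers": -1,
  "newtons": 25
}}

```text
time: 5.85
tool_pos: [0.5138, -0.3474, 0.0847]
tool_rot: [3.142, -0.0, 2.078]
contact_force: [0.6, 0.1, -0.1]
opening: 0.0362
grip_force: 0.0
```

{"method": "move_arm", "body": {
  "motion": [
    [0,0,-0.1,0,0,0],
    [0,0,-0.4,0,0,0],
    [0,0,-0.7,0,0,0],
    [0,0,-1,0,0,0],
    [0,0,-1,0,0,0],
    [0,0,-1,0,0,0]
  ]
}}

```text
time: 6.6
tool_pos: [0.5134, -0.3472, 0.1842]
tool_rot: [-3.141, -0.001, 2.077]
contact_force: [0.2, -0.0, -1.1]
opening: 0.0002
grip_force: 0.0
```

```bash
python3 - <<'E'
from h import *
s=robot.observe(); print(s['time'],s['tool_pos'],np.degrees(s['tool_rot']),s['contact_force'],s['opening'],s['grip_force'])
c=cam('wrist'); save(c,'w3.png')
P=cloud(c); t=s['tool_pos'][:2]
near=(np.hypot(P[...,0]-t[0],P[...,1]-t[1])<.045)
for lo in np.arange(.15,.23,.01):
    print(round(lo,3),(near&(P[...,2]>lo)&(P[...,2]<lo+.01)).sum())
q=P[near&(P[...,2]>.17)&(P[...,2]<.188)]
print(q.mean(0),q.max(0),q.min(0))
E
```

```text
6.6 [ 0.51344126 -0.34715617  0.18417898] [-1.79987887e+02 -4.84706201e-02  1.19031268e+02] [ 0.2091106  -0.0459142  -1.10578894] 0.00023945861545892976 0.0
0.15 0
0.16 0
0.17 0
0.18 244
0.19 781
0.2 896
0.21 255
0.22 257
0.23 102
[ 0.50867146 -0.33967666  0.18627688] [ 0.51411678 -0.33491696  0.18799511] [ 0.50224858 -0.34677816  0.18355321]
```

The fingers were still closing when I lifted. Opening again and checking the nut has not moved.

{"method": "move_arm", "body": {
  "motion": [
    [0,0,-0.4,0,0,0],
    [0,0,-0.4,0,0,0],
    [0,0,-0.4,0,0,0],
    [0,0,-0.4,0,0,0],
    [0,0,-0.4,0,0,0]
  ],
  "fingers": 0
}}

```text
time: 7.28
tool_pos: [0.5135, -0.3472, 0.2237]
tool_rot: [-3.141, -0.002, 2.078]
contact_force: [0.7, 0.3, -0.5]
opening: 0.0441
grip_force: 0.0
```

```bash
python3 - <<'E'
from h import *
s=robot.observe(); print(s['time'],s['tool_pos'],np.degrees(s['tool_rot']),s['opening'])
c=cam('wrist'); P=cloud(c)
near=(np.hypot(P[...,0]-.515,P[...,1]+.347)<.045)
for lo,hi in [(.1085,.118),(.077,.084)]:
    q=P[near&(P[...,2]>lo)&(P[...,2]<hi)]
    r=cv2.minAreaRect((q[:,:2]*1000).astype(np.float32)); w_,v=np.linalg.eigh(np.cov(q[:,:2].T))
    print(len(q),q.mean(0).round(4),r,np.degrees(np.arctan2(v[1,1],v[0,1])))
E
```

```text
7.275 [ 0.51349185 -0.34716916  0.22366322] [-1.79969656e+02 -1.02135418e-01  1.19033189e+02] 0.04413192839380916
1122 [ 0.5127 -0.345   0.1117] ((513.6885375976562, -346.8230895996094), (9.974133491516113, 62.1151123046875), 28.856462478637695) 119.18649116959416
2191 [ 0.5133 -0.3462  0.0799] ((513.5347900390625, -346.7637939453125), (50.49321746826172, 49.92353439331055), 74.2350845336914) -150.74662686482196
```

The nut hasn't moved. Going down again and closing fully before lifting.

{"method": "move_arm", "body": {
  "motion": [
    [0,0,0.5,0,0,0],
    [0,0,0.8,0,0,0],
    [0,0,1.0,0,0,0]
  ]
}}

```text
time: 7.7
tool_pos: [0.5131, -0.3468, 0.1226]
tool_rot: [-3.141, -0.002, 2.078]
contact_force: [0.0, -0.3, -0.4]
opening: 0.046
grip_force: 0.0
```

{"method": "move_arm", "body": {
  "motion": [
    [0,0,0.2,0,0,0],
    [0,0,0.35,0,0,0],
    [0,0,0.4,0,0,0],
    [0,0,0.4,0,0,0]
  ]
}}

```text
time: 8.2
tool_pos: [0.5139, -0.3475, 0.0847]
tool_rot: [3.142, -0.0, 2.078]
contact_force: [-0.3, 0.2, 0.2]
opening: 0.0461
grip_force: 0.0
```

{"method": "move_arm", "body": {
  "motion": [
    [0,0,0,0,0,0],
    [0,0,0,0,0,0],
    [0,0,0,0,0,0],
    [0,0,0,0,0,0],
    [0,0,0,0,0,0],
    [0,0,0,0,0,0],
    [0,0,0,0,0,0],
    [0,0,0,0,0,0]
  ],
  "fingers": -1,
  "newtons": 25
}}

```text
time: 9.2
tool_pos: [0.5138, -0.3474, 0.0847]
tool_rot: [3.141, -0.0, 2.078]
contact_force: [-0.1, 0.3, -0.4]
opening: 0.0098
grip_force: 25.0
```

{"method": "move_arm", "body": {
  "motion": [
    [0,0,-0.1,0,0,0],
    [0,0,-0.4,0,0,0],
    [0,0,-0.7,0,0,0],
    [0,0,-1,0,0,0],
    [0,0,-1,0,0,0]
  ]
}}

```text
time: 9.82
tool_pos: [0.5148, -0.3484, 0.1876]
tool_rot: [3.14, 0.005, 2.078]
contact_force: [0.3, -0.6, -1.3]
opening: 0.01
grip_force: 25.0
```

{"method": "move_arm", "body": {
  "motion": [
    [0,0,-0.2,0,0,0],
    [0.2,0.2,-0.35,0,0,0],
    [0.5,0.5,-0.35,0,0,0],
    [0.91,0.953,-0.35,0,0,0]
  ]
}}

```text
time: 10.32
tool_pos: [0.5524, -0.2212, 0.2183]
tool_rot: [-3.14, -0.001, 2.075]
contact_force: [1.1, 0.5, -1.3]
opening: 0.01
grip_force: 25.0
```

{"method": "move_arm", "body": {
  "motion": [
    [0.3,0.3,0,0,0,0],
    [0.6,0.63,0,0,0,0],
    [0.91,0.953,0,0,0,0]
  ]
}}

```text
time: 10.7
tool_pos: [0.5918, -0.0942, 0.2181]
tool_rot: [-3.14, -0.002, 2.077]
contact_force: [0.5, 0.0, -1.3]
opening: 0.0094
grip_force: 25.0
```

{"method": "move_arm", "body": {
  "motion": [
    [0.3,0.3,0,0,0,0],
    [0.6,0.63,0,0,0,0],
    [0.8,0.85,0,0,0,0],
    [0.91,0.953,0,0,0,0],
    [0.91,0.953,0,0,0,0],
    [0.91,0.953,0,0,0,0]
  ]
}}

```text
time: 11.45
tool_pos: [0.6309, 0.0288, 0.2194]
tool_rot: [-3.141, -0.0, 2.077]
contact_force: [-0.4, 0.2, -1.4]
opening: 0.0099
grip_force: 25.0
```

```bash
python3 - <<'E'
from h import *
s=robot.observe(); print(s['time'],s['tool_pos'],np.degrees(s['tool_rot']),s['opening'],s['contact_force'],s['qpos'])
for n in ['side','scene','wrist']:
    c=cam(n); save(c,n+'4.png'); P=cloud(c)
    t=s['tool_pos']
    near=(np.hypot(P[...,0]-t[0],P[...,1]-t[1])<.045)
    q=P[near&(P[...,2]>.155)&(P[...,2]<.21)]
    if len(q)>50: print(n,len(q),q.mean(0).round(4),q.min(0),q.max(0))
    q=P[near&(P[...,2]>.20)&(P[...,2]<.219)]
    if n=='side': im=c['image']
    q=P[near&(P[...,2]>.212)&(P[...,2]<.219)]
    if len(q)>50: print(' cap top',n,len(q),np.round(cv2.minEnclosingCircle((q[:,:2]*1000).astype(np.float32))[0],1))
cv2.imwrite('pics/s4c.png',cv2.resize(im[60:220,230:430],(800,640))[:600,:,::-1])
E
```

```text
11.45 [0.63091493 0.02884241 0.21939839] [-1.79952752e+02 -2.14192115e-04  1.18980623e+02] 0.009924199302952304 [-0.36577834  0.24130065 -1.41216354] [-7.53531179e-02  5.47056286e-01  1.21481605e+00 -4.57864156e-04
  1.38041163e+00 -5.81073609e-01]
side 493 [0.6228 0.0124 0.183 ] [0.6051882  0.00233161 0.1550834 ] [0.65058928 0.04015478 0.20985055]
 cap top side 154 [627.3  24.8]
scene 274 [0.6517 0.0214 0.1825] [0.63402731 0.00314241 0.15516797] [0.65797199 0.04184642 0.20974101]
 cap top scene 85 [632.   28.8]
wrist 2262 [0.6201 0.0476 0.1847] [0.60482028 0.02150722 0.15500104] [0.65026747 0.05452854 0.20999918]
 cap top wrist 2591 [627.5  33.9]
```

View pics/s4c.png

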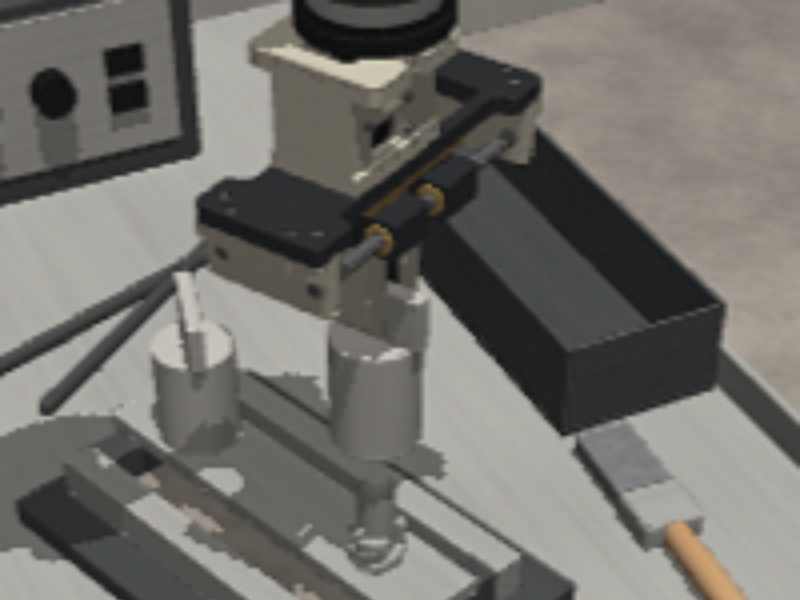

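The crop shows the nut upright in the fingers at crop (375,390), above the bare post at (378,520). Comparing the nut axis with the post axis in each camera by circle fits.

```bash
cat > fit.py <<'E'
from h import *
from scipy.optimize import least_squares
def circ(q,r,x0):
    f=least_squares(lambda p:np.hypot(q[:,0]-p[0],q[:,1]-p[1])-r,x0,loss='soft_l1',f_scale=.001)
    return (f.x*1000).round(1),len(q),round(1000*np.median(abs(f.fun)),2)
def sel(P,x0,lo,hi,R): return P[(np.hypot(P[...,0]-x0[0],P[...,1]-x0[1])<R)&(P[...,2]>lo)&(P[...,2]<hi)]
E
python3 - <<'E'
from fit import *
x0=[.6305,.0295]; z0=.2194-.0707
for n in ['side','scene','wrist']:
    c=cam(n); P=cloud(c)
    print(n,'nut wall',circ(sel(P,x0,z0+.008,z0+.06,.032),.0255,x0))
    for nm,lo,hi,r,R in [('collar',.062,.077,.017,.022),('core',.083,.092,.0116,.0155)]:
        q=sel(P,x0,lo,hi,R)
        if len(q)>15: print('   ',nm,circ(q,r,x0))
w=np.load('w1.npy',allow_pickle=True).item(); P=cloud(w); 
print('w1 collar',circ(sel(P,x0,.062,.077,.022),.017,x0),'core',circ(sel(P,x0,.083,.092,.0145),.0116,x0))
E
```

```text
side nut wall (array([632. ,  30.5]), 465, np.float64(0.74))
    collar (array([631.7,  32.6]), 67, np.float64(1.26))
    core (array([632.1,  30.9]), 36, np.float64(0.78))
scene nut wall (array([630.3,  28.9]), 261, np.float64(0.58))
    collar (array([629.9,  29. ]), 67, np.float64(1.39))
    core (array([630.9,  30. ]), 27, np.float64(0.84))
wrist nut wall (array([630.6,  29.1]), 2134, np.float64(0.14))
    collar (array([631.5,  29.1]), 281, np.float64(1.27))
    core (array([631.3,  30.3]), 76, np.float64(0.36))
w1 collar (array([632.2,  29.9]), 244, np.float64(1.46)) core (array([630.6,  29.9]), 99, np.float64(0.28))
```

{"method": "move_arm", "body": {
  "motion": [
    [0.006,0.007,0,0,0,0],
    [0.006,0.007,0.1,0,0,0],
    [0.006,0.007,0.25,0,0,0],
    [0.006,0.007,0.4,0,0,0],
    [0.006,0.007,0.4,0,0,0]
  ],
  "newtons": 10
}}

```text
time: 12.38
tool_pos: [0.6306, 0.0309, 0.1775]
tool_rot: [-3.138, -0.002, 2.078]
contact_force: [-0.4, -0.3, -2.1]
opening: 0.0099
grip_force: 10.0
```

{"method": "move_arm", "body": {
  "motion": [
    [0,0,0.04,0,0,0],
    [0,0,0.08,0,0,0],
    [0,0,0.12,0,0,0],
    [0,0,0.16,0,0,0],
    [0,0,0.2,0,0,0],
    [0,0,0.2,0,0,0]
  ]
}}

```text
time: 13.12
tool_pos: [0.6313, 0.0309, 0.1593]
tool_rot: [-3.141, -0.001, 2.078]
contact_force: [-0.0, -0.2, -0.9]
opening: 0.0096
grip_force: 10.0
```

```bash
python3 - <<'E'
from fit import *
s=robot.observe(); print(s['time'],s['tool_pos'],np.degrees(s['tool_rot']),s['opening'],s['contact_force'],s['torque'])
E
```

```text
13.125 [0.63133175 0.03091479 0.15926149] [-1.79963457e+02 -2.99761019e-02  1.19033169e+02] 0.009590929651484056 [-0.04824861 -0.1798348  -0.87649387] [-0.11132159  0.04549124  0.05100816]
```

{"method": "move_arm", "body": {
  "motion": [
    [0,0,0.01,0,0,0],
    [0,0,0.02,0,0,0],
    [0,0,0.03,0,0,0],
    [0,0,0.04,0,0,0],
    [0,0,0.04,0,0,0]
  ],
  "newtons": 6
}}

```text
time: 13.75
tool_pos: [0.6315, 0.0309, 0.1556]
tool_rot: [-3.141, -0.0, 2.078]
contact_force: [0.5, -0.2, -1.4]
opening: 0.0098
grip_force: 6.0
```

```bash
python3 - <<'E'
from fit import *
s=robot.observe(); print(s['time'],s['tool_pos'],s['opening'],s['contact_force'],s['torque'])
x0=[.6305,.0295]; z0=s['tool_pos'][2]-.0707
for n in ['side','scene','wrist']:
    c=cam(n); P=cloud(c)
    q=sel(P,x0,z0+.008,z0+.06,.032)
    print(n,'nut wall',circ(q,.0255,x0),'low/high half',circ(q[q[:,2]<z0+.034],.0255,x0)[0],circ(q[q[:,2]>z0+.034],.0255,x0)[0])
E
```

```text
13.75 [0.6315147  0.03091282 0.15561055] 0.009836663945114956 [ 0.4883802  -0.17550005 -1.41498501] [-0.0626326   0.03188655 -0.02859376]
side nut wall (array([632.4,  32.6]), 399, np.float64(0.83)) low/high half [632.6  32.7] [632.2  32.4]
scene nut wall (array([630.7,  30.5]), 228, np.float64(0.62)) low/high half [630.9  30.6] [630.6  30.5]
wrist nut wall (array([630.9,  30.9]), 2141, np.float64(0.13)) low/high half [630.9  30.9] [630.9  30.9]
```

{"method": "move_arm", "body": {
  "motion": [
    [-0.007,-0.003,0,0,0,0],
    [-0.007,-0.003,0.01,0,0,0],
    [-0.007,-0.003,0.02,0,0,0],
    [-0.007,-0.003,0.03,0,0,0],
    [-0.007,-0.003,0.03,0,0,0]
  ]
}}

```text
time: 14.52
tool_pos: [0.6316, 0.0302, 0.1526]
tool_rot: [-3.141, -0.0, 2.078]
contact_force: [-0.0, -1.0, -0.7]
opening: 0.0103
grip_force: 6.0
```

{"method": "move_arm", "body": {
  "motion": [
    [0,0,0.01,0,0,0],
    [0,0,0.02,0,0,0],
    [0,0,0.025,0,0,0],
    [0,0,0.025,0,0,0]
  ]
}}

```text
time: 15.02
tool_pos: [0.6316, 0.0301, 0.1501]
tool_rot: [-3.142, -0.0, 2.078]
contact_force: [1.0, -0.2, -1.7]
opening: 0.0101
grip_force: 6.0
```

```bash
python3 - <<'E'
from fit import *
s=robot.observe(); print(s['time'],s['tool_pos'],s['opening'],s['contact_force'],s['torque'])
E
```

```text
15.025 [0.63159664 0.03014976 0.15014982] 0.010082331895134461 [ 0.95668197 -0.24390023 -1.67136276] [-0.12140658  0.02151276 -0.04613772]
```

{"method": "move_arm", "body": {
  "motion": [
    [0,0,0.007,0,0,0],
    [0,0,0.014,0,0,0],
    [0,0,0.02,0,0,0],
    [0,0,0.02,0,0,0]
  ]
}}

```text
time: 15.52
tool_pos: [0.6316, 0.0301, 0.1481]
tool_rot: [-3.142, -0.0, 2.078]
contact_force: [-0.7, -0.6, -2.2]
opening: 0.01
grip_force: 6.0
```

{"method": "move_arm", "body": {
  "motion": [
    [0,0,0.01,0,0,0],
    [0,0,0.02,0,0,0],
    [0,0,0.03,0,0,0],
    [0,0,0.03,0,0,0]
  ]
}}

```text
time: 16.02
tool_pos: [0.6316, 0.0302, 0.1451]
tool_rot: [-3.141, -0.0, 2.078]
contact_force: [0.2, -0.0, -0.9]
opening: 0.0099
grip_force: 6.0
```

```bash
python3 - <<'E'
from fit import *
s=robot.observe(); print(s['time'],s['tool_pos'],s['opening'],s['contact_force'],s['torque'])
x0=[.6305,.0295]; z0=s['tool_pos'][2]-.0707
c=cam('wrist'); P=cloud(c)
q=sel(P,x0,z0+.008,z0+.06,.032); print('nut wall',circ(q,.0255,x0))
q=sel(P,x0,z0+.05,z0+.08,.026); h,e=np.histogram(q[:,2],bins=30); i=h.argmax(); print('cap top z',np.median(q[abs(q[:,2]-e[i])<.003,2]),'expected',z0+.066)
E
```

```text
16.025 [0.63157393 0.03017577 0.14505416] 0.009901814243579268 [ 0.19781198 -0.00672947 -0.90087127] [-0.0287234  -0.0015477   0.01248959]
nut wall (array([630.9,  30.1]), 2145, np.float64(0.13))
cap top z 0.1402386700779797 expected 0.14035416231440173
```

The nut is already below crown height with no contact force, so the pins happen to line up with the gaps. I'll keep lowering gently.

{"method": "move_arm", "body": {
  "motion": [
    [0,0,0.01,0,0,0],
    [0,0,0.02,0,0,0],
    [0,0,0.03,0,0,0],
    [0,0,0.04,0,0,0],
    [0,0,0.04,0,0,0]
  ]
}}

```text
time: 16.7
tool_pos: [0.6316, 0.0301, 0.1411]
tool_rot: [-3.141, -0.0, 2.078]
contact_force: [0.2, -0.6, -1.9]
opening: 0.0096
grip_force: 6.0
```

{"method": "move_arm", "body": {
  "motion": [
    [0,0,0.01,0,0,0],
    [0,0,0.02,0,0,0],
    [0,0,0.03,0,0,0],
    [0,0,0.03,0,0,0]
  ]
}}

```text
time: 17.2
tool_pos: [0.6317, 0.0302, 0.1384]
tool_rot: [3.141, 0.0, 2.078]
contact_force: [-0.7, 0.7, -0.2]
opening: 0.0101
grip_force: 6.0
```

```bash
cat > st.py <<'E'
from fit import *
s=robot.observe(); print(s['time'],s['tool_pos'].round(4),np.degrees(s['tool_rot'][2]).round(1),s['opening'].round(4),s['contact_force'].round(1),s['torque'].round(2),s['qpos'][5].round(2))
x0=[.6305,.0295]; z0=s['tool_pos'][2]-.0707
c=cam('wrist'); P=cloud(c)
q=sel(P,x0,.065,.132,.032); q=q[np.hypot(q[:,0]-.6308,q[:,1]-.03)>.022]; print('nut wall',circ(q,.0255,x0))
q=sel(P,x0,.118,.15,.026); h,e=np.histogram(q[:,2],bins=40); i=h.argmax(); z=np.median(q[abs(q[:,2]-e[i])<.002,2]); print('rim above bar',z-.066-.058,'if held',z0-.058)
E
python3 st.py
```

```text
Traceback (most recent call last):
  File "st.py", line 2, in <module>
    s=robot.observe(); print(s['time'],s['tool_pos'].round(4),np.degrees(s['tool_rot'][2]).round(1),s['opening'].round(4),s['contact_force'].round(1),s['torque'].round(2),s['qpos'][5].round(2))
                                                                                                    ^^^^^^^^^^^^^^^^^^
AttributeError: 'float' object has no attribute 'round'
```

{"method": "move_arm", "body": {
  "motion": [
    [0,0,0.004,0,0,0],
    [0,0,0.007,0,0,0],
    [0,0,0.007,0,0,0],
    [0,0,0.007,0,0,0]
  ],
  "newtons": 6
}}

```text
time: 17.7
tool_pos: [0.6318, 0.0302, 0.1381]
tool_rot: [3.141, 0.0, 2.078]
contact_force: [-1.1, 0.6, 4.8]
opening: 0.0097
grip_force: 6.0
```

```bash
sed -i "s/s\['opening'\].round(4)/round(s['opening'],4)/" st.py; python3 st.py
```

```text
17.7 [0.6318 0.0302 0.1381] 119.0 0.0097 [-1.1  0.6  4.8] [-0.08  0.38 -0.  ] -0.58
nut wall (array([631.2,  30.1]), 2601, np.float64(0.14))
rim above bar 0.009361159200877343 if held 0.009427646602235364
```

The nut is at the start: rim 9.4 mm above the bar, light bottom contact. Turning clockwise along the helix.

{"method": "move_arm", "body": {
  "motion": [
    [0,0,0,0,0,0],
    [0,0,0,0,0,0.02],
    [0,0,0.002,0,0,0.04],
    [0,0,0.006,0,0,0.06],
    [0,0,0.01,0,0,0.08],
    [0,0,0.013,0,0,0.1],
    [0,0,0.013,0,0,0.1]
  ],
  "newtons": 20
}}

```text
time: 18.62
tool_pos: [0.632, 0.0301, 0.1365]
tool_rot: [3.141, 0.0, 1.764]
contact_force: [0.6, -1.0, 4.9]
opening: 0.0099
grip_force: 20.0
```

```bash
python3 st.py
```

```text
18.625 [0.632  0.0301 0.1365] 101.1 0.0099 [ 0.6 -1.   4.9] [-0.14  0.02  0.01] -0.27
nut wall (array([631.7,  29.9]), 3270, np.float64(0.2))
rim above bar 0.007734974531411469 if held 0.007839700909162896
```

{"method": "move_arm", "body": {
  "motion": [
    [0,0,0.003,0,0,0.02],
    [0,0,0.007,0,0,0.04],
    [0,0,0.01,0,0,0.06],
    [0,0,0.014,0,0,0.08],
    [0,0,0.018,0,0,0.1],
    [0,0,0.021,0,0,0.12],
    [0,0,0.025,0,0,0.14],
    [0,0,0.028,0,0,0.16],
    [0,0,0.028,0,0,0.16]
  ]
}}

```text
time: 19.8
tool_pos: [0.6316, 0.03, 0.1336]
tool_rot: [3.141, 0.0, 1.262]
contact_force: [-1.3, -0.8, 3.7]
opening: 0.0103
grip_force: 20.0
```

```bash
python3 st.py
```

```text
19.8 [0.6316 0.03   0.1336] 72.3 0.0103 [-1.3 -0.8  3.7] [-0.37  0.33  0.04] 0.24
nut wall (array([631.5,  29.7]), 3583, np.float64(0.28))
rim above bar 0.0047731414870873165 if held 0.0048757708136950365
```

{"method": "move_arm", "body": {
  "motion": [
    [0,0,0.003,0,0,0.02],
    [0,0,0.007,0,0,0.04],
    [0,0,0.01,0,0,0.06],
    [0,0,0.014,0,0,0.08],
    [0,0,0.018,0,0,0.1],
    [0,0,0.021,0,0,0.12],
    [0,0,0.025,0,0,0.14],
    [0,0,0.029,0,0,0.16],
    [0,0,0.029,0,0,0.16]
  ]
}}

```text
time: 20.98
tool_pos: [0.6314, 0.03, 0.1308]
tool_rot: [-3.141, 0.0, 0.759]
contact_force: [-1.4, -1.3, 6.0]
opening: 0.0096
grip_force: 20.0
```

```bash
python3 st.py
```

```text
20.975 [0.6314 0.03   0.1308] 43.5 0.0096 [-1.4 -1.3  6. ] [-0.41  0.56  0.02] 0.74
nut wall (array([631.5,  29.6]), 3524, np.float64(0.32))
rim above bar 0.0019280565604081687 if held 0.00205351083194006
```

{"method": "move_arm", "body": {
  "motion": [
    [0,0,0,0,0,0],
    [0,0,0.003,0,0,0.02],
    [0,0,0.006,0,0,0.04],
    [0,0,0.01,0,0,0.06],
    [0,0,0.014,0,0,0.08],
    [0,0,0.014,0,0,0.08]
  ],
  "newtons": 40
}}

```text
time: 21.78
tool_pos: [0.6312, 0.0299, 0.1293]
tool_rot: [-3.141, 0.001, 0.508]
contact_force: [-2.1, -2.1, 6.0]
opening: 0.0096
grip_force: 40.0
```

```bash
python3 st.py
```

```text
21.775 [0.6312 0.0299 0.1293] 29.1 0.0096 [-2.1 -2.1  6. ] [-0.46  0.75 -0.  ] 0.99
nut wall (array([631.4,  29.4]), 3502, np.float64(0.33))
rim above bar 0.0004406705663131602 if held 0.0005795834727572516
```

{"method": "move_arm", "body": {
  "motion": [
    [0,0,0.002,0,0,0.01],
    [0,0,0.004,0,0,0.02],
    [0,0,0.005,0,0,0.03],
    [0,0,0.005,0,0,0.03]
  ]
}}

```text
time: 22.32
tool_pos: [0.6312, 0.0299, 0.1288]
tool_rot: [-3.141, 0.001, 0.414]
contact_force: [-2.9, -0.0, 6.4]
opening: 0.0094
grip_force: 40.0
```

```bash
python3 st.py
```

```text
22.325 [0.6312 0.0299 0.1288] 23.7 0.0094 [-2.9 -0.   6.4] [-0.4   0.72 -0.02] 1.08
nut wall (array([631.5,  29.4]), 3516, np.float64(0.34))
rim above bar -8.9407502316112e-05 if held 8.684352070071483e-05
```

{"method": "move_arm", "body": {
  "motion": [
    [0,0,0,0,0,0.01],
    [0,0,0,0,0,0.02],
    [0,0,0,0,0,0.02]
  ]
}}

```text
time: 22.75
tool_pos: [0.6312, 0.0302, 0.1287]
tool_rot: [-3.141, 0.001, 0.351]
contact_force: [-3.2, -0.6, 5.4]
opening: 0.0101
grip_force: 40.0
```

```bash
python3 st.py
```

```text
22.75 [0.6312 0.0302 0.1287] 20.1 0.0101 [-3.2 -0.6  5.4] [-0.18  0.59  0.02] 1.15
nut wall (array([631.6,  29.6]), 3552, np.float64(0.34))
rim above bar -8.160729204543388e-05 if held -3.4642286063577e-06
```

{"method": "move_arm", "body": {
  "motion": [
    [0,0,0,0,0,0.01],
    [0,0,0,0,0,0.02],
    [0,0,0,0,0,0.02]
  ]
}}

```text
time: 23.18
tool_pos: [0.6311, 0.0303, 0.1287]
tool_rot: [-3.141, 0.001, 0.289]
contact_force: [-2.7, -0.9, 6.0]
opening: 0.0095
grip_force: 40.0
```

```bash
python3 st.py
```

```text
23.175 [0.6311 0.0303 0.1287] 16.5 0.0095 [-2.7 -0.9  6. ] [-0.16  0.6   0.03] 1.21
nut wall (array([631.6,  29.7]), 3563, np.float64(0.34))
rim above bar -0.00014955554463500637 if held -2.3478202220005018e-05
```

{"method": "move_arm", "body": {
  "motion": [
    [0,0,0,0,0,0.01],
    [0,0,0,0,0,0.02],
    [0,0,0,0,0,0.03],
    [0,0,0,0,0,0.03]
  ]
}}

```text
time: 23.72
tool_pos: [0.631, 0.0304, 0.1287]
tool_rot: [-3.141, 0.001, 0.194]
contact_force: [-3.1, -0.6, 5.3]
opening: 0.0096
grip_force: 40.0
```

```bash
python3 st.py; python3 -c "
from h import *
print(robot.observe()['joint_efforts'].round(3))"
```

```text
23.725 [0.631  0.0304 0.1287] 11.1 0.0096 [-3.1 -0.6  5.3] [-0.07  0.65 -0.03] 1.3
nut wall (array([631.5,  29.7]), 3576, np.float64(0.34))
rim above bar -0.0001423477579772861 if held -1.3911795318614917e-05
[-1.2100e-01 -5.2509e+01 -2.2975e+01  1.1100e-01 -9.6200e-01  3.5000e-02]
```

{"method": "move_arm", "body": {
  "motion": [
    [0,0,0,0,0,0.01],
    [0,0,0,0,0,0.02],
    [0,0,0,0,0,0.02]
  ]
}}

```text
time: 24.15
tool_pos: [0.6311, 0.0305, 0.1287]
tool_rot: [-3.141, 0.001, 0.132]
contact_force: [-1.8, 0.5, 5.4]
opening: 0.0099
grip_force: 40.0
```

```bash
python3 st.py; python3 - <<'E'
from fit import *
s=robot.observe()
for n in ['wrist','scene','side']:
    c=cam(n); P=cloud(c)
    q=sel(P,[.6312,.03],.13,.158,.036); q=q[(q[:,2]>.15)]
    if len(q)>20:
        w,v=np.linalg.eigh(np.cov(q[:,:2].T)); print(n,len(q),q.mean(0).round(4),np.degrees(np.arctan2(v[1,1],v[0,1])),np.sqrt(w))
    if n=='wrist': cv2.imwrite('pics/w5.png',c['image'][180:480,120:520,::-1].repeat(2,0).repeat(2,1))
E
```

```text
24.15 [0.6311 0.0305 0.1287] 7.5 0.0099 [-1.8  0.5  5.4] [0.02 0.68 0.01] 1.37
nut wall (array([631.5,  29.8]), 3581, np.float64(0.34))
rim above bar -0.00014717746168239204 if held -1.8430123568162482e-05
wrist 3350 [0.641  0.0309 0.1552] -172.36679325194365 [0.00543304 0.01617146]
scene 72 [0.6459 0.0318 0.1546] -177.7671003485509 [0.00640574 0.01217441]
side 86 [0.6185 0.0232 0.1549] 125.20255416621153 [0.00722795 0.01182157]
```

View pics/w5.png

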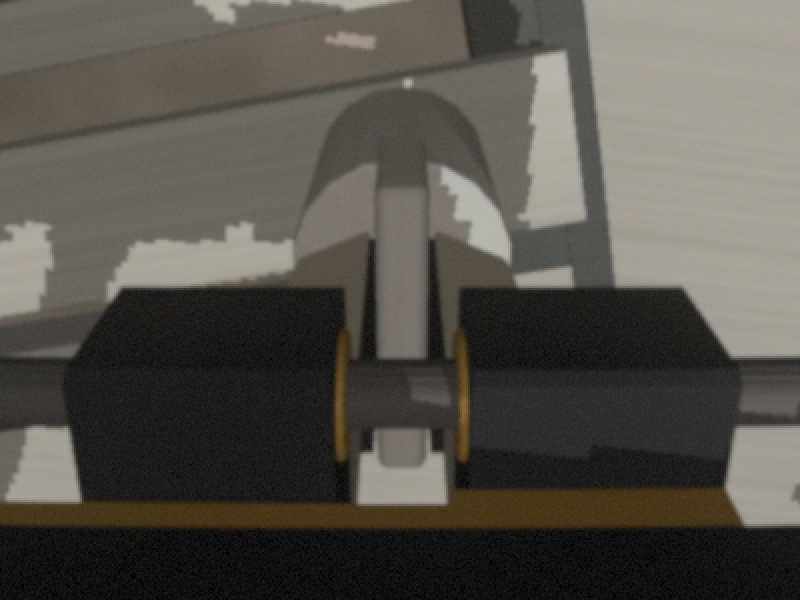

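The crop shows the fin (400,300) square between the pads, so the nut turns with the tool and is still taking up thread play. Going on.

{"method": "move_arm", "body": {
  "motion": [
    [0,0,0,0,0,0.01],
    [0,0,0,0,0,0.02],
    [0,0,0,0,0,0.02]
  ]
}}

```text
time: 24.72
tool_pos: [0.631, 0.0307, 0.1287]
tool_rot: [-3.141, 0.001, 0.069]
contact_force: [-3.1, 0.3, 5.2]
opening: 0.0099
grip_force: 40.0
```

```bash
python3 st.py
```

```text
24.725 [0.631  0.0307 0.1287] 3.9 0.0099 [-3.1  0.3  5.2] [0.19 0.7  0.04] 1.43
nut wall (array([631.5,  29.9]), 3586, np.float64(0.34))
rim above bar -0.00017174674820028685 if held -1.6447348321367572e-05
```

{"method": "move_arm", "body": {
  "motion": [
    [0,0,0,0,0,0.01],
    [0,0,0,0,0,0.02],
    [0,0,0,0,0,0.02]
  ]
}}

```text
time: 25.15
tool_pos: [0.6308, 0.0307, 0.1286]
tool_rot: [-3.141, 0.002, 0.006]
contact_force: [-3.2, 1.7, 6.6]
opening: 0.01
grip_force: 40.0
```

```bash
python3 st.py
```

```text
25.15 [0.6308 0.0307 0.1286] 0.4 0.01 [-3.2  1.7  6.6] [0.13 0.82 0.23] 1.49
nut wall (array([631.3,  29.9]), 3559, np.float64(0.33))
rim above bar -0.0001930636148371398 if held -5.6090159699755116e-05
```

{"method": "move_arm", "body": {
  "motion": [
    [0,0,0,0,0,0.005],
    [0,0,0,0,0,0.01],
    [0,0,0,0,0,0.01]
  ]
}}

```text
time: 25.58
tool_pos: [0.6308, 0.0307, 0.1287]
tool_rot: [-3.141, 0.002, -0.024]
contact_force: [-3.6, 0.8, 5.7]
opening: 0.0094
grip_force: 40.1
```

```bash
python3 st.py
```

```text
25.575 [0.6308 0.0307 0.1287] -1.4 0.0094 [-3.6  0.8  5.7] [0.04 0.8  0.41] 1.52
nut wall (array([631.3,  29.8]), 3558, np.float64(0.32))
rim above bar -0.00016880043083742496 if held -3.2235780615640086e-05
```

{"method": "move_arm", "body": {
  "motion": [
    [0,0,0,0,0,0.003],
    [0,0,0,0,0,0.003]
  ]
}}

```text
time: 25.88
tool_pos: [0.6307, 0.0307, 0.1286]
tool_rot: [-3.141, 0.002, -0.034]
contact_force: [-4.1, 0.7, 6.2]
opening: 0.0097
grip_force: 40.1
```

```bash
python3 st.py
```

```text
25.875 [0.6307 0.0307 0.1286] -1.9 0.0097 [-4.1  0.7  6.2] [0.11 0.8  0.44] 1.53
nut wall (array([631.3,  29.8]), 3546, np.float64(0.32))
rim above bar -0.00020443906228113234 if held -5.147346514249723e-05
```

{"method": "move_arm", "body": {
  "motion": [
    [0,0,0,0,0,0],
    [0,0,0,0,0,0],
    [0,0,0,0,0,0],
    [0,0,0,0,0,0],
    [0,0,0,0,0,0]
  ],
  "fingers": -0.2
}}

```text
time: 26.55
tool_pos: [0.6316, 0.0301, 0.1285]
tool_rot: [-3.141, 0.0, -0.037]
contact_force: [0.0, 0.7, -0.2]
opening: 0.0369
grip_force: 0.0
```

{"method": "move_arm", "body": {
  "motion": [
    [0,0,-0.1,0,0,0],
    [0,0,-0.4,0,0,0],
    [0,0,-0.7,0,0,0],
    [0,0,-1,0,0,0],
    [0,0,-1,0,0,0],
    [0,0,-1,0,0,0]
  ]
}}

```text
time: 27.3
tool_pos: [0.6313, 0.0302, 0.2281]
tool_rot: [-3.141, 0.001, -0.037]
contact_force: [-0.3, -0.3, -0.3]
opening: 0.0369
grip_force: 0.0
```

```bash
python3 st.py; python3 - <<'E'
from fit import *
c=cam('wrist'); P=cloud(c); save(c,'w6.png')
q=sel(P,[.6312,.03],.15,.162,.036); r=cv2.minAreaRect((q[:,:2]*1000).astype(np.float32)); print('fin top',len(q),np.median(q[:,2])-.058,r)
E
```

```text
27.3 [0.6313 0.0302 0.2281] -2.1 0.0369 [-0.3 -0.3 -0.3] [-0.02  0.15  0.01] 1.53
nut wall (array([631.4,  29.9]), 1493, np.float64(0.45))
rim above bar -0.00014535414347061765 if held 0.09938911913183712
fin top 1502 0.09769205418973437 ((632.1959838867188, 29.834121704101562), (10.012290954589844, 62.14779281616211), 88.86176300048828)
```

View pics/w6.png

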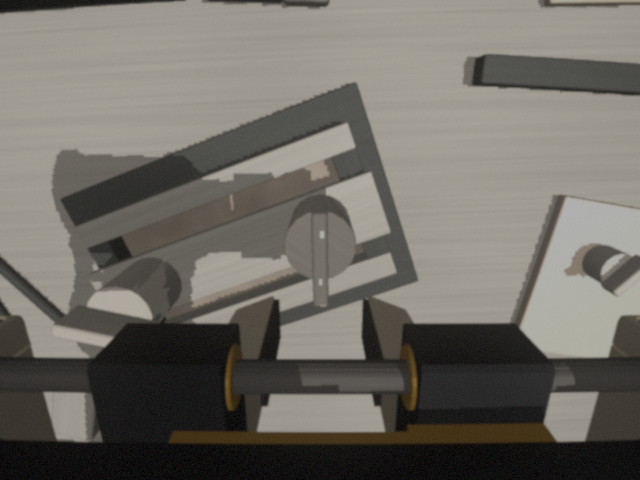

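The nut sits upright and flush on the bar at (320,245), the gripper is clear, and the small nut is still on its tile at (610,265). Handing in.

```bash
python3 -c "
from cell import robot
print(robot.hand_in())"
```

```text
the job is handed in; nothing more can be done
None
```

The larger nut is on the bare post, tightened to about 0.44 N·m with its rim measured flush on the bar and released; I handed the job in at about 27 s, and no verdict came back. Its pins lined up with the thread starts on the way down, so no backward turn was needed.

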